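# Shift the platform shaker into the green speed

### The job

The bench shaker's gear lever stands in the slot marked by the white disc. With the fingertips, push its blue knob through the H-shaped gate and fully home into the slot marked by the green disc; do not run it into the red or yellow slot on the way, do not pinch the knob and do not force it. Leave the jars and the spray bottle standing where they are.

Things in the scene. Friction and masses are not known exactly. Their poses are not given: they have to be found in the camera images.
- shaker: Cream platform shaker fixed to the bench. Origin on the bench under the gate's centre; x from the front panel to the back, y from the gearbox console to the platform, z up. Console: box 240 (x) by 170 (y) by 88 mm high centred on the origin. Platform 250 by 270 mm, centred 238 mm to +y, mat top 82 mm above the bench, rails up to 109 mm.
- gate (a point): Centre of the steel gate plate's top, 94 mm above the bench, axes as the shaker; plate 116 (x) by 92 (y) mm. H-shaped opening: the neutral channel runs along y through the centre, 16 mm wide; from each of its ends (y = -19 and +19 mm) a 13 mm wide slot runs along x both ways to x = -31 and +31 mm. So four slots, front or back (-x, +x), away from or next to the platform (-y, +y). Inner corners rounded 5 mm.
- knob (a point): Centre of the lever's blue ball knob, 34 mm across and high, on a 10 mm steel stem. Above the bench: 158 mm upright, about 144 mm with a slot engaged, when it is 46.5 mm in x and 35.7 mm in y off the gate's centre; 38 mm in y at the channel's ends. To go across, the knob must be within about 5 mm of x = 0. It moves at 2 to 3 N and stays where left (friction, no spring or detent); gate and stops are solid.
- pivot (a point): The point about which the lever leans both ways, hidden in the console 31 mm above the bench under the gate's centre; 127 mm from the knob's centre along the stem.
- selector_along (a joint): Lean of the lever along the shaker's x axis, rad: -0.375 home in a front slot (-x), 0 in the neutral channel, +0.375 home in a back slot (+x).
- selector_across (a joint): Lean of the lever along the shaker's y axis, rad: -0.307 at the slots away from the platform (-y), +0.307 at the slots next to the platform (+y).
- green_disc: Green disc by the slot to engage: any of the three slots other than the white one. Each disc is 18 mm across and lies straight below the place where the knob's centre stands when the slot it names is fully engaged. Origin on the gate plate's top, 94 mm above the bench.
- red_disc: Red disc by a slot that is not wanted. Each disc is 18 mm across and lies straight below the place where the knob's centre stands when the slot it names is fully engaged. Origin on the gate plate's top, 94 mm above the bench.
- yellow_disc: Yellow disc by a slot that is not wanted. Each disc is 18 mm across and lies straight below the place where the knob's centre stands when the slot it names is fully engaged. Origin on the gate plate's top, 94 mm above the bench.
- white_disc: White disc by the slot where the lever starts: always front, away from the platform (-x, -y of the shaker). Each disc is 18 mm across and lies straight below the place where the knob's centre stands when the slot it names is fully engaged. Origin on the gate plate's top, 94 mm above the bench.
- jar_a: Glass sample jar with white cap, 62 mm across and 68 mm high, loose on the shaker's platform. Origin: centre of its underside.
- jar_b: A second jar like jar_a, further along the platform.
- spray_bottle: Loose pale blue spray bottle, 80 mm across and 183 mm high, on the bench beside the console's -y side. Origin: centre of its underside.
Mind the look-alikes: they are no part of the job. What is shaped like the jar_a but brown is not meant.

How it is judged:
By the outcome, as a careful person would: the job done as asked, in the order asked, and still so for the second after the job is handed in, with the robot touching nothing.
It also fails if it takes over 50 s, if anything falls off the work surface, if the arm or the gripper's body presses on something with over 40 N, if the wrist force passes 120 N, or if a joint passes its speed limit or range.

### The arm

A 7-joint arm with a two-finger parallel gripper is mounted at the origin on the work surface. World frame = base frame: x ahead of the robot, y to its left, z up, the work surface at z = 0. Lengths are in m, angles in rad, forces in N, time in s.
With the tool pointing down it reaches from about 0.425 to 0.875 m from the base axis. Payload 4.7 kg.
Tool frame: the origin (TCP) lies at the very end of the fingers, on their centre line; the grasp point (between the pads) lies behind it (ctrl.tcp_to_grasp is the y of the grasp point in the tool frame, in m); y points along the fingers, x is the direction in which the jaws open and shut, and the axes are right-handed (so a half turn about y gives the same grasp; the last joint's range is limited). The gripper opens to 87 mm and grips with 3 to 60 N. Pads are 19 mm wide; open, the fingers measure 117 mm over their backs; the gripper's body (75 mm by 190 mm) begins 51 mm behind the grasp point.
Start: joints at [1.339, 0.321, -0.07, 1.45, 0.023, 1.371, -0.057], TCP at [0.158, -0.63, 0.223] pointing down, gripper open.
Joint ranges: [-2.86, 2.86], [-0.3, 2.09], [-1.38, 1.24], [0.06, 2.45], [-1.56, 4.7], [0.09, 2.05], [-2.69, 2.69]. Speed limits (rad/s): [2.57, 2.57, 3.14, 3.14, 3.14, 3.14, 3.14].

### API

Orientations are given as a rotation vector (axis times angle).
In Python, from bench import ctrl, get_image, workorder gives the robot as it stands.
- The arm moves only by the tool drive_tool, never from a script. Its argument "increments" is text: rows parted by semicolons, each of 5 numbers parted by spaces: the shift along the tool's x, y, z in mm, then the turn about the tool's y in degrees, then the closure in counts, from 0 (fully open) to 255 (shut). In form: tx ty tz yaw fingers; .... A call has 1 to 20 rows; each row shifts and turns the commanded pose from where the row before left it, along the tool's axes as they then stand; what a row does not reach is not made up. A row lasts 1/8 s, in which the tool goes at most 62.5 mm and 10.7 degrees, less where a joint would pass 70% of its speed; a pose out of reach is approached as far as the arm can. A call is refused whole if a number of a shift passes 62.5 or a number of a turn 10.7, either way. A call with a gripper value outside its range is refused whole. The fingers move at their own pace and stop on an object; "squeeze" is the grip in N (left out, the last holds). Time passes only in rows, so rows that do not move let the fingers close. It gives the time, the measured TCP pose, the force and the opening at its end, in the units of the state.
- ctrl.get_state(): the state, without advancing time (a new reading comes with each control period).
- get_image(name): name is "side" or "top"; returns a dict with "img" (480x640x3 uint8, red, green, blue), "mtx" (3x3 intrinsics, pixels), "k1" (the pictures are not rectified: a ray, as slopes to the right and down, at radius r is drawn at 1 + k1 r^2 times it, then the intrinsics apply), "camera_from_world" (4x4, takes a point from world to camera coordinates). Camera axes: x right, y up, looking along -z (the intrinsics and any distortion apply to the point x, -y, -z); pixel columns grow to the right and rows downward; lengths in m; the calibration is good to about 2 mm. A picture is of the moment at which its call begins. There is no depth.
- workorder.close_job(): hands the job in, once; it reports no verdict.
The state is a dict: "time": time; "joint_positions": joint angles; "qd": joint speeds; "joint_torque": joint torques, N m; "position": TCP position; "tool_rot": TCP orientation; "ft_force": force on the tool from outside, world axes, zero at the start; "torque": the same for the moment, N m; "grip_width": opening from 0.0 (shut) to 1.0 (fully open).
Only numpy, scipy, OpenCV 4.12 (cv2) and the standard library are available. Lean on these libraries where they do the work, as an engineer would, in place of code of your own. Each camera call takes 0.05 s, during which the arm holds its last target.

## Working session

There is one attempt and no reset: what is moved stays moved. The work goes in short steps, Python scripts to look and compute and a tool call to move; the robot and the scene stay as the last step left them, time stands still between calls to the robot, and variables do not carry over. Pictures are saved under pics/ and viewed, and the job is handed in when it is done.

Besides the shell and the picture viewer there is one more tool, called after "Call:" in YAML: its name, and indented under it one key for each argument. drive_tool: Moves the arm, as the interface text tells. Its arguments: {"type":"object","properties":{"increments":{"type":"string"},"squeeze":{"type":"number"}},"required":["increments"]}

```bash
mkdir -p pics; ls; python3 - <<'E'
from bench import ctrl,get_image
import cv2
s=ctrl.get_state()
for k in ('time','position','tool_rot','ft_force','grip_width'):print(k,s[k])
print(ctrl.tcp_to_grasp)
for n in('side','top'):
    d=get_image(n);cv2.imwrite(f'pics/{n}0.png',d['img'][:,:,::-1]);print(n,d['mtx'],d['k1'],d['camera_from_world'])
E
```

```text
pics
time 0.0
position [ 0.15795315 -0.62995289  0.22146521]
tool_rot [-1.31440645  1.02740737 -1.02477961]
ft_force [-0.3677686  -0.60807402 -0.21614135]
grip_width 1.0027346814354974
-0.0187
side [[510.68248976   0.         322.8967648 ]
 [  0.         510.68248976 237.54766667]
 [  0.           0.           1.        ]] -0.1383617093132227 [[ 0.97742837 -0.21108901  0.00867198 -0.53794665]
 [ 0.15945357  0.76401888  0.62517974 -0.15571258]
 [-0.13859413 -0.60968564  0.78043263 -0.98291117]
 [ 0.          0.          0.          1.        ]]
top [[539.41629372   0.         312.1254167 ]
 [  0.         539.41629372 243.80390435]
 [  0.           0.           1.        ]] -0.12173671663910184 [[ 0.00657883 -0.99978318 -0.01975615 -0.00337871]
 [ 0.98323517  0.00286723  0.18231947 -0.55752347]
 [-0.18222329 -0.02062439  0.98304085 -1.06697404]
 [ 0.          0.          0.          1.        ]]
```

View pics/side0.png

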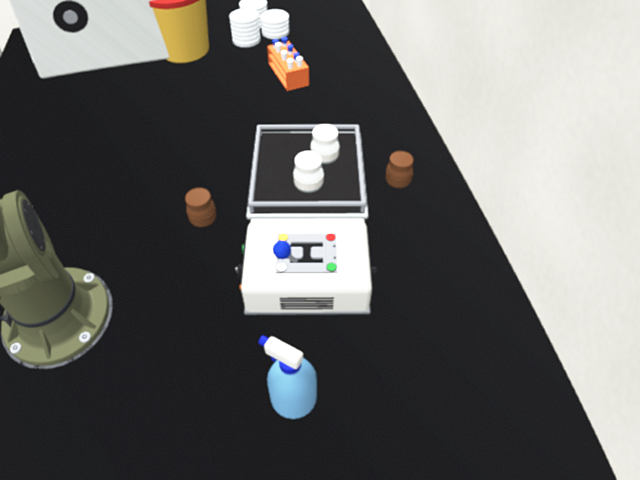

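View pics/top0.png

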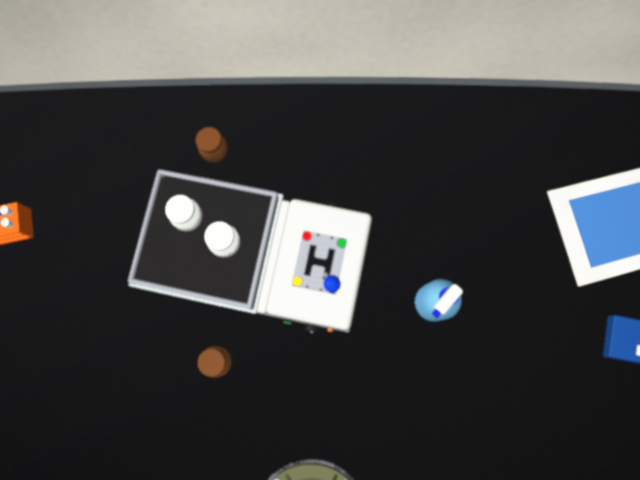

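Side view: blue knob at (282,249), with white disc (281,267), yellow (283,237), red (331,237) and green (332,267). In the top view, green is at (342,243), red (307,236), yellow (297,281) and the knob (332,284). Green is therefore the +x, -y slot, straight across from white. I'll measure these next.

```bash
cat > h.py <<'E'
import numpy as np,cv2
from bench import ctrl,get_image
def ray(d,u,v):
    K=d['mtx'];p=np.array([(u-K[0,2])/K[0,0],(v-K[1,2])/K[1,1]])
    q=cv2.undistortPoints(np.array([[[u,v]]],float),K,np.array([d['k1'],0,0,0,0.]))[0,0]
    T=d['camera_from_world'];R=T[:3,:3];c=-R.T@T[:3,3]
    return c,R.T@np.array([q[0],-q[1],-1.])
def onz(d,u,v,z):
    c,r=ray(d,u,v);return c+r*(z-c[2])/r[2]
def blob(d,col,box):
    h=cv2.cvtColor(d['img'],cv2.COLOR_RGB2HSV);x0,y0,x1,y1=box
    lo,hi={'g':((45,120,60),(80,255,255)),'y':((22,120,120),(36,255,255)),'b':((110,150,60),(128,255,255))}.get(col,((0,0,0),(0,0,0)))
    m=cv2.inRange(h,lo,hi)
    if col=='r': m=cv2.inRange(h,(0,150,120),(8,255,255))|cv2.inRange(h,(172,150,120),(180,255,255))
    k=np.zeros_like(m);k[y0:y1,x0:x1]=m[y0:y1,x0:x1]
    M=cv2.moments(k,True);return (M['m10']/M['m00'],M['m01']/M['m00'],M['m00']) if M['m00'] else None
BOX={'side':(262,225,350,280),'top':(275,215,365,305)}
def tri(a,b):
    (c1,r1),(c2,r2)=a,b
    s=np.linalg.lstsq(np.c_[r1,-r2],c2-c1,rcond=None)[0];p,q=c1+s[0]*r1,c2+s[1]*r2
    return (p+q)/2,np.linalg.norm(p-q)
E
python3 - <<'E'
from h import *
D={n:get_image(n) for n in BOX}
P={}
for c in 'gry':
    for n,d in D.items():
        b=blob(d,c,BOX[n]);P[c,n]=onz(d,b[0],b[1],.094);print(c,n,np.round(b,1),P[c,n].round(4))
kb=[blob(D[n],'b',BOX[n]) for n in BOX];print(kb)
k=tri(*[ray(D[n],b[0],b[1]) for n,b in zip(BOX,kb)]);print('knob',k)
g,r,y=[np.mean([P[c,n] for n in BOX],0) for c in 'gry']
ex=(r-y)[:2];print(np.linalg.norm(ex),np.linalg.norm((r-g)[:2]))
yaw=np.arctan2(ex[1],ex[0]);ey=(r-g)[:2];yaw2=np.arctan2(-ey[0],ey[1]);print('yaw',np.degrees([yaw,yaw2]))
yw=(yaw*93+yaw2*71.4)/164.4
u=np.array([np.cos(yw),np.sin(yw)]);v=np.array([-u[1],u[0]])
C=np.mean([g[:2]-(.0465*u-.0357*v),r[:2]-(.0465*u+.0357*v),y[:2]-(-.0465*u+.0357*v)],0);print('C',C,'yaw',np.degrees(yw))
kk=k[0][:2]-C;print('knob in gate',kk@u,kk@v)
s=ctrl.get_state();from scipy.spatial.transform import Rotation as R
print(R.from_rotvec(s['tool_rot']).as_matrix().round(3))
for n in D: 
    x0,y0,x1,y1=BOX[n];cv2.imwrite(f'pics/c_{n}.png',cv2.resize(D[n]['img'][y0:y1,x0:x1,::-1],None,fx=5,fy=5,interpolation=2))
b=D['top'];
for p in((437,300),(455,292)):print('bottle',onz(b,*p,.15))
E
```

```text
g side [331.1 266.6  56. ] [ 0.5524 -0.0591  0.094 ]
g top [341.4 242.5  51. ] [ 0.5525 -0.06    0.094 ]
r side [330.4 236.7  41. ] [0.5669 0.0109 0.094 ]
r top [306.4 235.5  51. ] [0.5665 0.0099 0.094 ]
y side [282.4 238.6   8. ] [0.4745 0.0251 0.094 ]
y top [296.7 280.7  62. ] [0.4755 0.0282 0.094 ]
[(281.61233480176213, 249.3259911894273, 227.0), (331.30526315789473, 283.33684210526314, 190.0)]
knob (array([ 0.46516695, -0.03907905,  0.14451765]), np.float64(0.00015843454875722786))
0.0931280273349836 0.07136462866631132
yaw [-10.08167082 -11.51755585]
C [ 0.51393113 -0.01632719] yaw -10.705285123866314
knob in gate -0.043689146940216354 -0.03141417694720392
[[ 0.243 -0.     0.97 ]
 [-0.97   0.001  0.243]
 [-0.001 -1.    -0.   ]]
bottle [ 0.43376707 -0.23543025  0.15      ]
bottle [ 0.448634   -0.26976374  0.15      ]
```

View pics/c_top.png

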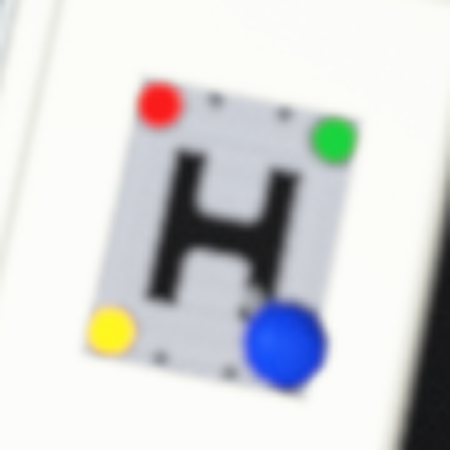

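View pics/c_side.png

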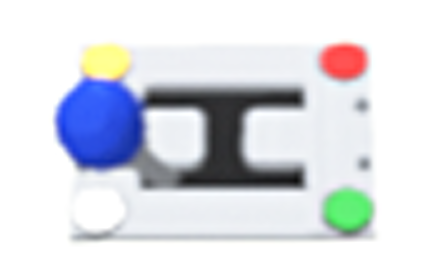

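The knob is at gate (-43..-46, -33..-36) mm, and green is confirmed straight ahead along +x. My gate frame is C=(0.514,-0.0154) with yaw -11.4°. I'll set the jaws about 16 mm apart, narrower than the knob, as a cradle behind it. That lets me push along +x with both fingertips without pinching.

Call:
drive_tool:
  increments: "0 -13 0 8.5 208;0 -13 0 8.5 208;0 -14 0 8.5 208;0 0 0 0 208;0 0 0 0 208"

```text
time: 0.82
position: [0.1581, -0.6302, 0.2618]
tool_rot: [-1.109, 1.353, -1.352]
ft_force: [-0.4, 0.2, 0.3]
grip_width: 0.514
```

```bash
cat >> h.py <<'E'
from scipy.spatial.transform import Rotation as Rn
C=np.array([.514,-.0154]);a=np.radians(-11.4);U=np.array([np.cos(a),np.sin(a)]);V=np.array([-U[1],U[0]])
def stat():
    s=ctrl.get_state();R=Rn.from_rotvec(s['tool_rot']).as_matrix()
    p=s['position'];g=p[:2]-C
    print('t',round(s['time'],2),'gate mm',np.round([g@U*1e3,g@V*1e3],1),'z',p[2].round(4),'F gate',np.round([s['ft_force'][:2]@U,s['ft_force'][:2]@V,s['ft_force'][2]],1),'w',s['grip_width'],'toolz deg',np.degrees(np.arctan2(R[1,2],R[0,2])).round(2))
    return p,R
def to(gx,gy,z):
    p,R=stat();t=np.r_[C+gx*U+gy*V,z];print('to',gx,gy,z,'-> tool mm',(R.T@(t-p)*1e3).round(1))
E
python3 - <<'E'
from h import *
p,R=stat();print(R.T@(np.array([.45,-.30,.262])-p)*1e3)
E
```

```text
t 0.82 gate mm [-227.4 -673. ] z 0.2618 F gate [-0.4  0.1  0.3] w 0.5136528416866549 toolz deg -11.27
[-3.80845920e+02 -1.92745153e-03  2.21732720e+02]
```

Call:
drive_tool:
  increments: "-38 0 22 0 208;-38 0 22 0 208;-38 0 22 0 208;-38 0 22 0 208;-38 0 22 0 208;-38 0 22 0 208;-38 0 22 0 208;-38 0 22 0 208;-38 0 22 0 208;-38 0 22 0 208;0 0 0 0 208;0 0 0 0 208"

```text
time: 2.33
position: [0.4483, -0.302, 0.2618]
tool_rot: [-1.11, 1.355, -1.353]
ft_force: [-0.5, -0.7, -0.1]
grip_width: 0.184
```

```bash
python3 - <<'E'
from h import *
to(-.082,-.036,.262)
E
```

```text
t 2.33 gate mm [  -7.8 -293.9] z 0.2618 F gate [-0.3 -0.8 -0.1] w 0.18390212795803884 toolz deg -11.37
to -0.082 -0.036 0.262 -> tool mm [-2.579e+02 -1.000e-01 -7.410e+01]
```

Call:
drive_tool:
  increments: "-32 0 -9 0 208;-32 0 -9 0 208;-32 0 -9 0 208;-32 0 -9 0 208;-32 0 -9 0 208;-32 0 -9 0 208;-33 0 -10 0 208;-33 0 -10 0 208;0 0 0 0 208;0 0 0 0 208"

```text
time: 3.58
position: [0.4273, -0.0359, 0.2624]
tool_rot: [-1.108, 1.356, -1.357]
ft_force: [-0.6, -0.6, 0.1]
grip_width: 0.183
```

```bash
python3 - <<'E'
from h import *
to(-.082,-.036,.13)
for n in BOX:
    d=get_image(n);cv2.imwrite(f'pics/{n}1.png',d['img'][:,:,::-1])
a=cv2.imread('pics/side1.png')[150:330,200:400];b=cv2.imread('pics/top1.png')[190:370,230:430]
cv2.imwrite('pics/b1.png',cv2.resize(np.hstack([a,b]),None,fx=2,fy=2))
E
```

```text
t 3.58 gate mm [-81.  -37.2] z 0.2624 F gate [-0.5 -0.7  0.1] w 0.18282274025508524 toolz deg -11.55
to -0.082 -0.036 0.13 -> tool mm [ -1.3 132.4  -1. ]
```

View pics/b1.png

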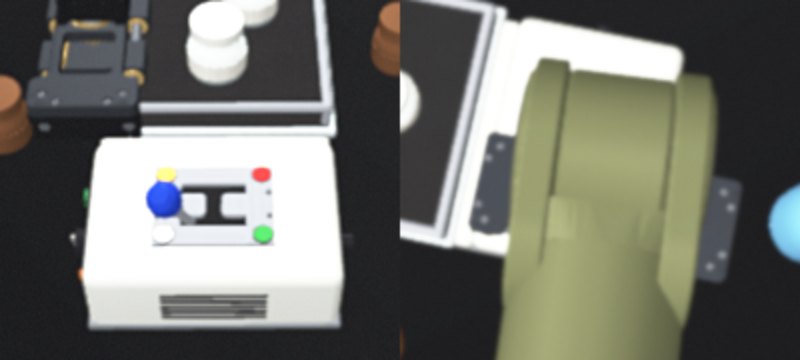

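The gripper is above and in front of the knob. Its body's long axis lies along the shaker's y, clear of the bottle and jars. I'll descend next.

Call:
drive_tool:
  increments: "0 25 0 0 208;0 25 0 0 208;0 25 0 0 208;0 20 0 0 208;0 15 0 0 208;0 12 0 0 208;0 10 0 0 208;0 0 0 0 208;0 0 0 0 208"

```text
time: 4.8
position: [0.4279, -0.034, 0.131]
tool_rot: [-1.108, 1.354, -1.355]
ft_force: [0.3, -0.4, 0.0]
grip_width: 0.187
```

```bash
python3 - <<'E'
from h import *
to(-.072,-.036,.13)
for n in BOX:
    d=get_image(n);cv2.imwrite(f'pics/{n}2.png',d['img'][:,:,::-1])
a=cv2.imread('pics/side2.png')[150:330,200:400];b=cv2.imread('pics/top2.png')[190:370,230:430]
cv2.imwrite('pics/b2.png',cv2.resize(np.hstack([a,b]),None,fx=2,fy=2))
E
```

```text
t 4.8 gate mm [-80.7 -35.3] z 0.131 F gate [ 0.4 -0.3  0. ] w 0.18665349669502052 toolz deg -11.41
to -0.072 -0.036 0.13 -> tool mm [0.7 1.  8.7]
```

View pics/b2.png

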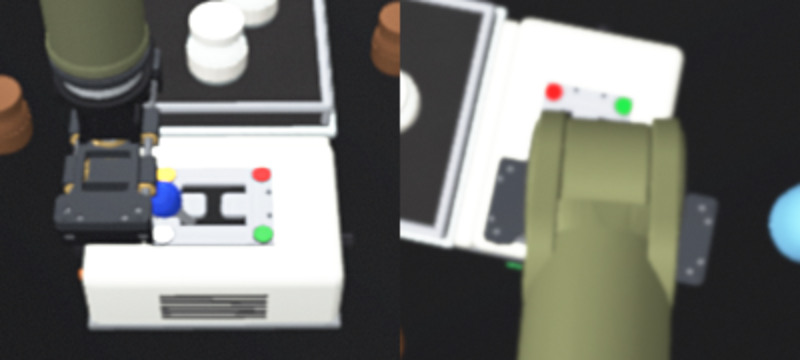

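The fingers are down behind the knob with no contact yet. I'll push slowly.

Call:
drive_tool:
  increments: "0.5 0 3 0 208;0.5 0 3 0 208;0 0 3 0 208;0 0 3 0 208;0 0 3 0 208;0 0 3 0 208;0 0 0 0 208"

```text
time: 5.78
position: [0.4445, -0.0381, 0.1302]
tool_rot: [-1.109, 1.356, -1.353]
ft_force: [-3.4, 0.8, 0.6]
grip_width: 0.191
```

```bash
cat > look.py <<'E'
import sys
from h import *
stat();i=sys.argv[1];D={}
for n in BOX:
    d=D[n]=get_image(n);cv2.imwrite(f'pics/{n}{i}.png',d['img'][:,:,::-1])
for n in BOX:
    b=blob(D[n],'b',BOX[n])
    if b: q=onz(D[n],b[0],b[1],.15)[:2]-C;print(n,np.round(b,1),'gate@.15',(q@U*1e3).round(1),(q@V*1e3).round(1))
a=cv2.imread(f'pics/side{i}.png')[150:330,200:400];b=cv2.imread(f'pics/top{i}.png')[190:370,230:430]
cv2.imwrite(f'pics/b{i}.png',cv2.resize(np.hstack([a,b]),None,fx=2,fy=2))
E
python3 look.py 3
```

```text
t 5.78 gate mm [-63.7 -36. ] z 0.1302 F gate [-3.5  0.1  0.6] w 0.19092894716145742 toolz deg -11.39
side [288.7 250.8  38. ] gate@.15 -30.0 -40.4
```

View pics/b3.png

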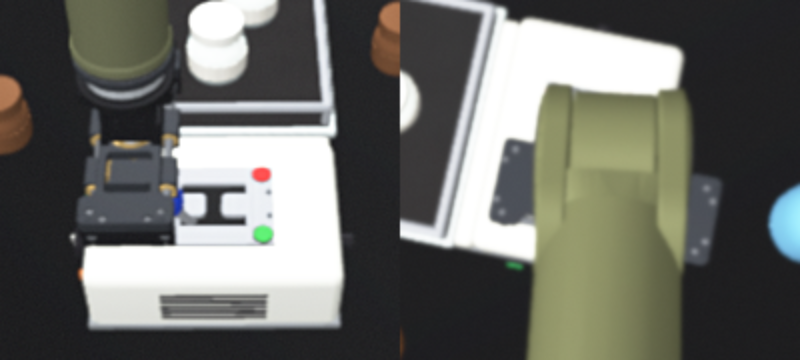

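Contact at 3.5 N with no sideways force. Continuing in stages.

Call:
drive_tool:
  increments: "0.2 0 3 0 208;0.2 0 3 0 208;0.2 0 3 0 208;0.2 0 3 0 208;0.2 0 3 0 208;0.2 0 3 0 208;0.2 0 3 0 208;0.2 0 3 0 208;0 0 3 0 208;0 0 3 0 208;0 0 3 0 208;0 0 3 0 208"

```text
time: 7.38
position: [0.4801, -0.0476, 0.1305]
tool_rot: [-1.109, 1.354, -1.355]
ft_force: [-2.7, 0.7, 3.5]
grip_width: 0.184
```

```bash
python3 look.py 4
```

```text
t 7.38 gate mm [-26.9 -38.3] z 0.1305 F gate [-2.8  0.1  3.5] w 0.18399674194584062 toolz deg -11.43
```

View pics/b4.png

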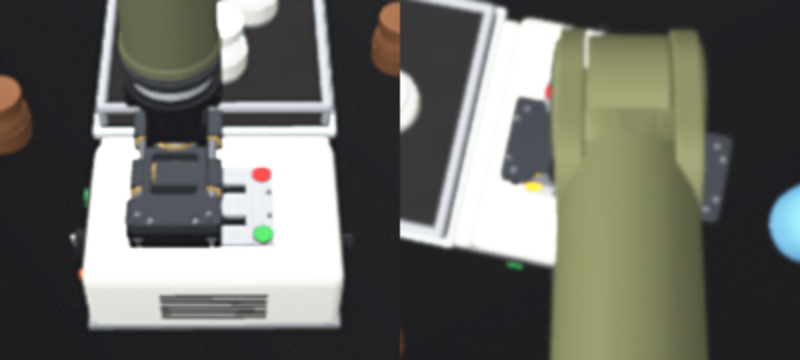

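Call:
drive_tool:
  increments: "0 0 3 0 208;0 0 3 0 208;0 0 3 0 208;0 0 3 0 208;0 0 3 0 208;-0.2 0 3 0 208;-0.2 0 3 0 208;-0.2 0 3 0 208;-0.2 0 3 0 208;-0.2 0 3 0 208;-0.2 0 3 0 208;-0.2 0 3 0 208"

```text
time: 8.98
position: [0.5153, -0.0527, 0.13]
tool_rot: [-1.109, 1.355, -1.353]
ft_force: [-3.0, -1.7, -2.0]
grip_width: 0.185
```

```bash
python3 look.py 5
```

```text
t 8.97 gate mm [  8.6 -36.3] z 0.13 F gate [-2.6 -2.2 -2. ] w 0.1846126510233844 toolz deg -11.4
```

View pics/b5.png

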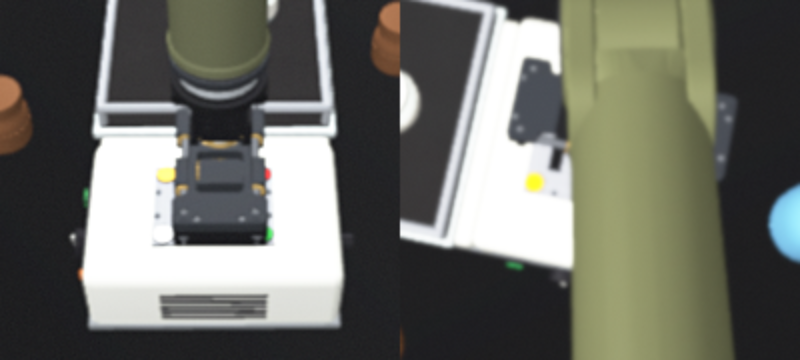

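Call:
drive_tool:
  increments: "0.5 0 2 0 208;0.5 0 2 0 208;0 0 2 0 208;0 0 2 0 208;0 0 0 0 208"

```text
time: 9.7
position: [0.5234, -0.0551, 0.1305]
tool_rot: [-1.108, 1.354, -1.354]
ft_force: [-1.5, 3.0, -2.3]
grip_width: 0.186
```

```bash
python3 -c "from h import *;stat()"
```

```text
t 9.7 gate mm [ 17.  -37.1] z 0.1305 F gate [-2.1  2.7 -2.3] w 0.1858571095193356 toolz deg -11.39
```

Call:
drive_tool:
  increments: "-0.3 0 1 0 208;-0.3 0 1 0 208;0 0 1 0 208;0 0 0 0 208"

```text
time: 10.2
position: [0.5263, -0.0556, 0.1306]
tool_rot: [-1.108, 1.354, -1.355]
ft_force: [-2.7, 2.4, -2.8]
grip_width: 0.18
```

```bash
python3 -c "from h import *;stat()"
```

```text
t 10.2 gate mm [ 20. -37.] z 0.1306 F gate [-3.1  1.9 -2.8] w 0.18014065407003368 toolz deg -11.42
```

Call:
drive_tool:
  increments: "-0.3 0 1 0 208;0 0 1 0 208;0 0 0 0 208"

```text
time: 10.58
position: [0.5283, -0.0558, 0.1305]
tool_rot: [-1.108, 1.354, -1.355]
ft_force: [-2.2, 2.1, -3.6]
grip_width: 0.178
```

```bash
python3 -c "from h import *;stat()"
```

```text
t 10.57 gate mm [ 22.  -36.8] z 0.1305 F gate [-2.5  1.6 -3.6] w 0.177926807990258 toolz deg -11.42
```

Call:
drive_tool:
  increments: "-0.3 0 1 0 208;0 0 0 0 208"

```text
time: 10.82
position: [0.5294, -0.0558, 0.1305]
tool_rot: [-1.108, 1.354, -1.355]
ft_force: [-2.9, 1.6, -2.7]
grip_width: 0.181
```

Call:
drive_tool:
  increments: "0 0 1 0 208;0 0 0 0 208"

```text
time: 11.08
position: [0.5303, -0.0559, 0.1305]
tool_rot: [-1.108, 1.354, -1.355]
ft_force: [-3.5, 1.9, -2.6]
grip_width: 0.186
```

```bash
python3 -c "from h import *;stat()"
```

```text
t 11.07 gate mm [ 24.  -36.4] z 0.1305 F gate [-3.8  1.2 -2.6] w 0.18608722815131057 toolz deg -11.42
```

Call:
drive_tool:
  increments: "0 0 1 0 208;0 0 0 0 208"

```text
time: 11.32
position: [0.5313, -0.056, 0.1305]
tool_rot: [-1.108, 1.354, -1.354]
ft_force: [-2.7, 2.4, -3.9]
grip_width: 0.182
```

```bash
python3 look.py 6
```

```text
t 11.32 gate mm [ 25.  -36.3] z 0.1305 F gate [-3.1  1.8 -3.9] w 0.1817491440061452 toolz deg -11.42
```

View pics/b6.png

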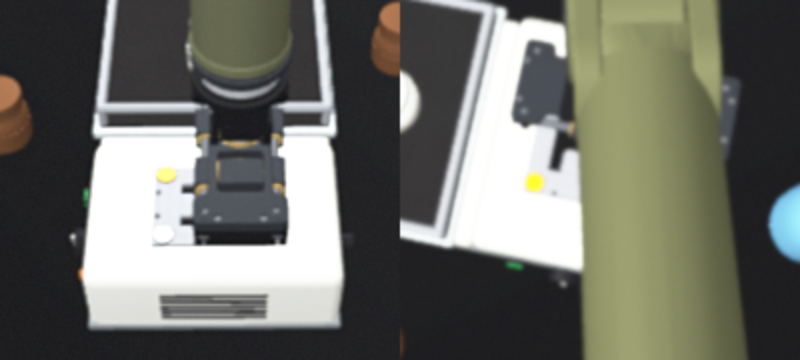

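Call:
drive_tool:
  increments: "0 0 1 0 208;0 0 0 0 208"

```text
time: 11.68
position: [0.5322, -0.0561, 0.1305]
tool_rot: [-1.108, 1.354, -1.354]
ft_force: [-2.0, 1.8, -3.0]
grip_width: 0.186
```

Call:
drive_tool:
  increments: "0 0 1 0 208;0 0 0 0 208"

```text
time: 11.92
position: [0.5332, -0.0562, 0.1305]
tool_rot: [-1.108, 1.354, -1.354]
ft_force: [-2.4, 3.1, -3.8]
grip_width: 0.185
```

Call:
drive_tool:
  increments: "0 0 1 0 208;0 0 0 0 208"

```text
time: 12.18
position: [0.5338, -0.0563, 0.1303]
tool_rot: [-1.109, 1.355, -1.354]
ft_force: [-4.2, 2.3, -2.5]
grip_width: 0.188
```

Call:
drive_tool:
  increments: "0 0 1 0 208;0 0 0 0 208"

```text
time: 12.42
position: [0.5342, -0.0565, 0.1302]
tool_rot: [-1.11, 1.356, -1.353]
ft_force: [-4.2, 2.3, -4.0]
grip_width: 0.185
```

Call:
drive_tool:
  increments: "0 0 1 0 208;0 0 0 0 208"

```text
time: 12.68
position: [0.5347, -0.0566, 0.13]
tool_rot: [-1.111, 1.357, -1.353]
ft_force: [-6.6, 3.2, -2.2]
grip_width: 0.186
```

The force is rising while the tool stalls, so the lever is at its stop. I'll back straight off, lift, and check.

Call:
drive_tool:
  increments: "0 0 -4 0 208;0 0 -8 0 208;0 0 -15 0 208;0 0 -15 0 208;0 -20 0 0 208;0 -30 0 0 208;0 -40 0 0 208;0 -40 0 0 208;40 0 -20 0 208;50 0 -10 0 208;50 0 0 0 208;50 0 0 0 208;50 0 0 0 208;0 0 0 0 208"

```text
time: 14.42
position: [0.4155, -0.2821, 0.2604]
tool_rot: [-1.105, 1.36, -1.361]
ft_force: [-0.4, -0.2, -0.1]
grip_width: 0.185
```

```bash
python3 look.py 7; python3 - <<'E'
from h import *
D={n:get_image(n) for n in BOX}
kb=[blob(D[n],'b',BOX[n]) for n in BOX];print(kb)
if all(kb):
    k,e=tri(*[ray(D[n],b[0],b[1]) for n,b in zip(BOX,kb)]);q=k[:2]-C;print(k,e,q@U,q@V)
E
```

```text
t 14.43 gate mm [ -43.9 -281. ] z 0.2604 F gate [-0.3 -0.2 -0.1] w 0.185389701010101 toolz deg -11.87
side [331.4 250.7 224. ] gate@.15 45.6 -40.8
top [341.8 238.1 181. ] gate@.15 44.1 -35.4
[(331.4419642857143, 250.73214285714286, 224.0), (341.8232044198895, 238.14917127071823, 181.0)]
[ 0.55181233 -0.05908603  0.1428059 ] 0.0002915010826408798 0.04570120076414951 -0.035350267706118474
```

View pics/b7.png

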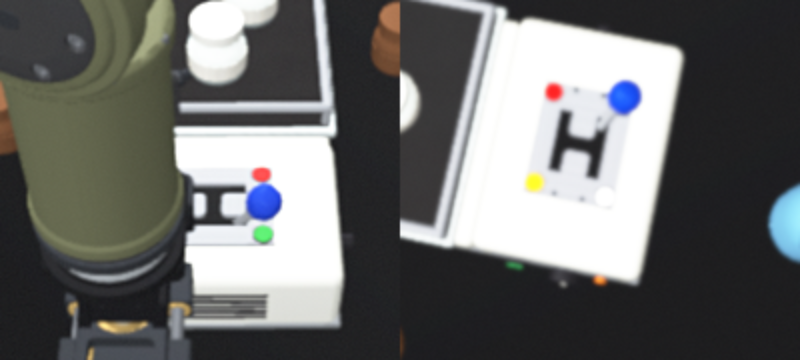

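The knob now sits over the green slot: side (331,251), top (342,238). To confirm it is fully home, I'll fit circles to the knob and compare the before and after pictures with the predicted home pixels.

```bash
python3 - <<'E'
from h import *
def proj(d,P):
    T=d['camera_from_world'];c=T[:3,:3]@P+T[:3,3];q=np.array([c[0],-c[1]])/-c[2];q*=1+d['k1']*(q@q)
    return d['mtx'][:2,:2]@q+d['mtx'][:2,2]
D={n:get_image(n) for n in BOX}
w=None
for n in BOX:
  for i,s in((0,-1),(7,1)):
    im=cv2.cvtColor(cv2.imread(f'pics/{n}{i}.png'),cv2.COLOR_BGR2RGB).astype(int)
    x0,y0,x1,y1=BOX[n];m=((im[...,2]-im[...,0])>60).astype(np.uint8)[y0:y1,x0:x1]
    c=max(cv2.findContours(m,0,1)[0],key=cv2.contourArea);(u,v),r=cv2.minEnclosingCircle(c);M=cv2.moments(c)
    P=np.r_[C+s*.0465*U-.0357*V,.144];P2=np.r_[C+s*.0435*U-.0357*V,.1452]
    print(n,i,'circ',np.round([u+x0,v+y0,r],1),'cen',np.round([M['m10']/M['m00']+x0,M['m01']/M['m00']+y0],1),'home',proj(D[n],P).round(1),'3mm short',proj(D[n],P2).round(1))
g=cv2.cvtColor(D['top']['img'],cv2.COLOR_RGB2HSV);print(D['top']['img'][284:292,326:340].min(2))
E
```

```text
side 0 circ [281.7 249.3   9.3] cen [281.7 249.3] home [279.7 250.8] 3mm short [281.3 250.4]
side 7 circ [331.2 250.2   9.4] cen [331.4 250.4] home [331.8 250.5] 3mm short [330.2 250.1]
top 0 circ [331.  283.5   9. ] cen [331.1 283.5] home [332.4 285.4] 3mm short [332.8 283.7]
top 7 circ [341.7 238.1   8.8] cen [341.7 238.1] home [342.1 237.6] 3mm short [341.8 239. ]
[[234 232 232 242 252 254 254 254 252 244 234 240 251 254]
 [234 232 241 252 255 255 255 255 255 254 246 244 252 254]
 [234 238 251 255 255 255 255 255 255 255 253 250 253 254]
 [235 242 253 255 255 255 255 255 255 255 254 252 253 254]
 [236 244 254 255 255 255 255 255 255 255 255 253 254 255]
 [235 243 254 255 255 255 255 255 255 255 254 253 254 255]
 [232 239 252 255 255 255 255 255 255 255 254 252 254 255]
 [234 236 247 254 255 255 255 255 255 254 252 253 254 255]]
```

The knob matches the predicted home pixels to within about 1 mm, which is inside the calibration error, and the push stalled at well above the 2–3 N it takes to move it. One last full-view check of the jars and bottle before handing in.

```bash
python3 -c "
import cv2,numpy as np
a,b=cv2.imread('pics/top0.png'),cv2.imread('pics/top7.png')
for n,(x0,y0,x1,y1) in dict(jars=(150,180,262,285),bottle=(405,270,475,330)).items(): 
  d=cv2.absdiff(a[y0:y1,x0:x1],b[y0:y1,x0:x1]).max(2);print(n,d.max(),(d>40).sum())
"
```

```text
jars 39 0
bottle 190 1508
```

View pics/top7.png

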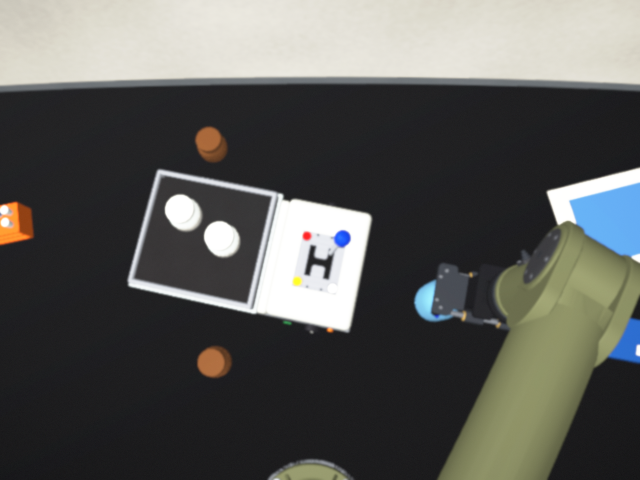

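The jars are unchanged. The gripper hangs over the bottle and hides it, so I'll move it aside at the same height to check.

Call:
drive_tool:
  increments: "50 0 0 0 208;50 0 0 0 208;50 0 0 0 208;50 0 0 0 208;50 0 0 0 208;0 0 0 0 208;0 0 0 0 208"

```text
time: 15.6
position: [0.3697, -0.5217, 0.2604]
tool_rot: [-1.108, 1.354, -1.352]
ft_force: [0.8, 0.7, -0.2]
grip_width: 0.184
```

```bash
python3 look.py 8; python3 -c "
import cv2,numpy as np
a,b=cv2.imread('pics/top0.png'),cv2.imread('pics/top8.png')
for n,(x0,y0,x1,y1) in dict(jars=(150,180,262,285),bottle=(405,270,475,330)).items(): 
  d=cv2.absdiff(a[y0:y1,x0:x1],b[y0:y1,x0:x1]).max(2);print(n,d.max(),(d>40).sum())
"
```

```text
t 15.6 gate mm [ -41.4 -524.8] z 0.2604 F gate [ 0.6  0.9 -0.2] w 0.18379964708911367 toolz deg -11.32
side [331.4 250.7 223. ] gate@.15 45.5 -40.7
top [341.8 238.2 186. ] gate@.15 44.1 -35.3
jars 4 0
bottle 6 0
```

View pics/top8.png

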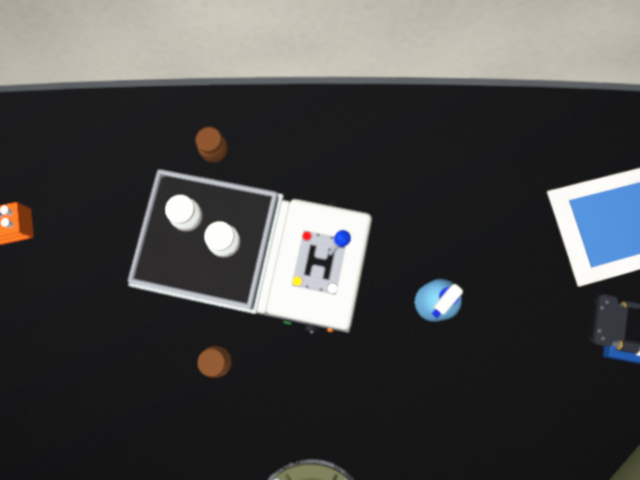

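The knob at (342,238) covers the green disc, the white disc at (333,288) is bare, and the bottle at (438,300) and both jars haven't moved.

```bash
python3 -c "
from bench import workorder
print(workorder.close_job())"
```

```text
the job is handed in; nothing more can be done
None
```

I pushed the lever out of the white slot, straight across the end of the neutral channel and into the green slot (back, away from the platform). I used both fingertips set about 16 mm apart behind the knob, so it was never pinched, and handed the job in at about 15.7 s.

- **Fully home:** the lever moved at about 3 N. At the end the tool stalled and the force rose to about 7 N, which I took as the stop and backed off. Afterwards the knob measured (45.7, -35.4) mm from the gate's centre, against a nominal (46.5, -35.7), and 143 mm above the bench against about 144 mm.
- **One reading that disagreed:** the knob's start position measured about 3 mm short of nominal in both x and y. I put this down to calibration error or the lever not starting fully home, and did not resolve it.
- **Surroundings:** the before and after top views show the jars and the spray bottle unmoved. The arm was well clear and touching nothing when I handed in.

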